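# Lay the soap block on the wire cutter

### The job

Load the tall soap block into the wire cutter: slide it, still standing, up to the cutter until its foot butts the front edge of the wooden bed, then push its top so that it tips over that edge and lies on its side on the bed, top towards the aluminium stop. Slide it along the bed until its top is flat against the stop, roughly centred across the bed. Leave the cutter's bow raised, do not knock or shift anything else on the worktop, and let go at the end.

Things in the scene. Friction and masses are not known exactly. Their poses are not given: they have to be found in the camera images.
- cutter: Wire soap cutter, fixed. Flat hardwood bed, 200 mm long (x, -100 to +100), 160 mm wide (y), 16 mm thick, on the worktop. Origin: centre of the bed's underside. +x: feed direction, from the front edge (which faces roughly world +y, the robot's left) to the upright aluminium stop. z up. The dark line at x = +60 mm is the wire's slot; the bow is hinged there beside the bed, on the +y side.
- bed_edge (a point): middle of the top of the bed's front edge (cutter x = -100 mm, 16 mm above the worktop); axes as the cutter's. The block starts 32 to 72 mm short of it, up to 14 mm off the bed's middle line and up to 0.22 rad askew.
- stop_face (a point): middle of the foot of the stop plate's face, at bed height (cutter x = +85 mm, 16 mm above the worktop); the plate is 120 mm wide, its top 78 mm above the worktop; axes as the cutter's
- loaf: Tall block of firm whipped soap, white, with a 32 mm blue layer at its foot: 86 (x) by 92 (y) by 150 mm tall (z), 0.7 to 1.0 kg, too wide to grip. Origin: centre of its foot; z runs from foot to top, x to the face that looks at the cutter. Starts upright on the worktop. Slippery (friction 0.24 to 0.36 on worktop and bed): pushed squarely lower than about 100 mm it slides upright.
- loaf_foot (a point): middle of the block's lower front edge, at foot level on its +x face (the edge that meets the bed). Once it butts the bed, about 3 N at 130 mm height tips the block over the bed's edge; beyond a lean of about 0.7 rad it falls onto the bed by itself, its foot then overhanging the edge by about 40 to 60 mm.
- loaf_top (a point): centre of the block's top face (white end, 150 mm from the foot); axes as the block's
- bow (a joint): hinge of the cutter's wire bow (a steel C-frame with a black handle, about 260 mm long, standing up beside the bed): 0 = raised, leaning slightly outwards, as at the start; 1.78 = down on the bed. It swings about the cutter's x axis.
- bow_handle (a point): middle of the bow's black handle, 70 mm long; when raised it stands about 240 mm above the worktop, 140 mm from the bed's middle line on the +y side
- bar_a: loose cut bar of soap, white, 86 x 92 x 25 mm, lying flat beside the bed on its near side; origin at the centre of its underside
- bar_b: loose cut bar of soap, blue, 86 x 92 x 25 mm, lying flat beside the bed on its far side; origin at the centre of its underside
- bowl: loose steel bowl, 170 mm across, 60 mm high; origin at the centre of its underside
- dropper: loose amber dropper bottle, 36 mm across, 112 mm tall; origin at the centre of its foot
- tint: loose small red bottle of colouring, 30 mm across, 94 mm tall; origin at the centre of its foot
- carton: loose green and white carton standing up, 65 x 95 x 150 mm; origin at the centre of its foot
- flask: loose clear plastic bottle with a red cap, 80 mm across, 194 mm tall; origin at the centre of its foot
Not all that is in view belongs to the job. What is shaped like the loaf but orange, pink or yellow is not meant.

How it is judged:
On the way, in this order (a step that is already met when the one before it is completed fails the run):
1. the block stands upright with its foot against the bed's front edge (angle between loaf's own z axis and vertical below 0.1 rad and x of loaf_foot in the frame of cutter above -0.107 m and y of loaf_foot in the frame of cutter between -0.03 and 0.03 m), for 0.15 s.
2. the block has been tipped over the edge and its top lies on the bed, towards the stop (angle between loaf's own z axis and vertical between 1.2 and 1.75 rad and x of loaf_top in the frame of cutter above -0.06 m and z of loaf_top in the frame of cutter below 0.075 m), for 0.1 s.
At the end, for the whole second after the job is handed in: The block lies flat on its side on the bed (within 0.07 rad), its top towards and within 5 mm of the stop's face, square to the stop within 0.09 rad, both its ends within 30 mm of the bed's middle line, at rest, with the bow still raised (joint below 0.15) (angle between loaf's own z axis and vertical between 1.5 and 1.64 rad and x of loaf_top in the frame of cutter between 0.08 and 0.09 m and y of loaf_top in the frame of cutter between -0.03 and 0.03 m and y of loaf in the frame of cutter between -0.03 and 0.03 m and z of loaf_top in the frame of cutter between 0.053 and 0.065 m and angle between the z axis of loaf and the x axis of cutter, either way round below 0.09 rad and linear speed of loaf below 0.01 m/s and value of joint bow below 0.15 rad); the robot touches nothing.
It fails at once if the bow is pulled down (value of joint bow above 0.3 rad).
It fails at once if another loose thing is shifted by more than 20 mm (distance of any of bar_a, bar_b, bowl, dropper, tint, carton, flask from where it was at the start of the episode above 0.02 m).
It fails at once if a bottle or the carton is tipped (angle between any of dropper, tint, carton, flask's own z axis and vertical above 0.3 rad).
It also fails if it takes over 58 s, if anything falls off the work surface, if the arm or the gripper's body presses on something with over 40 N, if the wrist force passes 120 N, or if a joint passes its speed limit or range.

### The arm

A 6-joint arm with a two-finger parallel gripper is mounted at the origin on the work surface. World frame = base frame: x ahead of the robot, y to its left, z up, the work surface at z = 0. Lengths are in m, angles in rad, forces in N, time in s.
With the tool pointing down it reaches from about 0.275 to 0.825 m from the base axis. Payload 5.2 kg.
Tool frame: the origin (TCP) lies midway between the tips of the shut fingers; the grasp point (between the pads) lies 19 mm behind it (grip_point_offset is the z of the grasp point in the tool frame, in m); z points along the fingers, y is the line along which they close (so a half turn about z gives the same grasp; the last joint's range is limited). The gripper opens to 93 mm and grips with 3 to 60 N. Pads are 15 mm wide; open, the fingers measure 128 mm over their backs; the gripper's body (75 mm by 188 mm) begins 65 mm behind the grasp point.
Start: joints at [1.018, 0.259, 1.535, -0, 1.348, -0.203], TCP at [0.188, 0.517, 0.219] pointing down, gripper open.
Joint ranges: [-3.14, 3.14], [-0.91, 2.08], [0.19, 2.58], [-1.22, 4.36], [0.22, 2.71], [-3.12, 3.12]. Speed limits (rad/s): [2.57, 2.57, 3.14, 3.14, 3.14, 3.14].

### API

Orientations are given as [roll, pitch, yaw] about the fixed x, y, z axes, in that order (R = Rz(yaw) Ry(pitch) Rx(roll)).
In Python, from rig import move_to, move_linear, movej, gripper_to, hold, inverse_kinematics, get_obs, snapshot, PlanningError, job_done, grip_point_offset gives the robot as it stands. Calls block until the motion is done:
- move_to(position, orientation): joint-space move of the TCP to a pose.
- move_linear(position, frame=None, speed=0.15): straight line of the TCP; frame=None keeps the orientation; speed is the mean speed in m/s.
- movej(angles): joint-space move.
- gripper_to(opening, effort=None): finger opening in m; effort is the grip in N (None keeps the last); returns when the fingers have stopped.
- hold(seconds).
- inverse_kinematics(position, orientation): joint angles nearest the present ones, or None.
- get_obs(): the state.
- snapshot(name): name is "scene" or "top"; returns a dict with "img" (480x640x3 uint8, blue, green, red), "vertical_fov" (degrees; the focal length in pixels is half the picture's height over the tangent of half this angle, whatever the lens; pixels are square), "cx", "cy" (the principal point, pixels), "extrinsics" (4x4, takes a point from world to camera coordinates). Camera axes: x right, y up, looking along -z (the intrinsics and any distortion apply to the point x, -y, -z); pixel columns grow to the right and rows downward; lengths in m; the calibration is good to about 2 mm. A picture is of the moment at which its call begins. There is no depth.
A pose or a line that the arm cannot do raises PlanningError and nothing moves.
- job_done(): hands the job in; it is judged then, once.
The state is a dict: "clock": time; "qpos": joint angles; "joint_vel": joint speeds; "joint_efforts": joint torques, N m; "position": TCP position; "tcp_rot": TCP orientation; "wrist_force": force on the tool from outside, world axes, zero at the start; "moment": the same for the moment, N m; "grip_width": finger opening in m; "gripper_force": force on a finger pad.
Only numpy, scipy, OpenCV 4.12 (cv2) and the standard library are available. Lean on these libraries where they do the work, as an engineer would, in place of code of your own. Each camera call takes 0.05 s, during which the arm holds its last target. There are 200 camera calls.

## Working session

There is one attempt and no reset: what is moved stays moved. The work goes in short steps, each a Python script; the robot and the scene stay as the last script left them, time stands still between calls to the robot, and variables do not carry over. Pictures are saved under pics/ and viewed, at most 10 in all, crops included, and the job is handed in when it is done.

```bash
mkdir -p pics; ls
cat > h.py <<'E'
import numpy as np, cv2
from rig import *
def cam(n):
    s=snapshot(n); return s
def ray(s,u,v):
    E=np.array(s["extrinsics"]);f=240/np.tan(np.radians(s["vertical_fov"])/2)
    d=np.array([(u-s["cx"])/f,-(v-s["cy"])/f,-1.]);R=E[:3,:3];c=-R.T@E[:3,3]
    return c,R.T@d
def onz(s,u,v,z):
    c,d=ray(s,u,v);return c+d*(z-c[2])/d[2]
def proj(s,p):
    E=np.array(s["extrinsics"]);f=240/np.tan(np.radians(s["vertical_fov"])/2)
    q=E[:3,:3]@np.array(p)+E[:3,3];return np.array([s["cx"]+f*q[0]/-q[2],s["cy"]-f*q[1]/-q[2]])
E
python3 - <<'E'
from h import *
import pickle
for n in("scene","top"):
    s=cam(n);cv2.imwrite(f"pics/{n}0.png",s["img"]);pickle.dump(s,open(f"{n}0.pkl","wb"))
    print(n,{k:v for k,v in s.items() if k!="img"})
print(get_obs())
E
```

```text
pics
scene {'vertical_fov': 46.28756685048117, 'cx': 316.0142211633136, 'cy': 244.0674289539296, 'extrinsics': array([[-0.75130467,  0.65995283,  0.00188378,  0.39459324],
       [-0.48550038, -0.55463314,  0.67577472,  0.22296195],
       [ 0.44702424,  0.50679813,  0.73710582, -1.60857211],
       [ 0.        ,  0.        ,  0.        ,  1.        ]])}
top {'vertical_fov': 56.054030402944825, 'cx': 319.7324138777133, 'cy': 230.37483965297844, 'extrinsics': array([[-0.02194378, -0.99966265,  0.01389485,  0.05922532],
       [ 0.99557502, -0.02057962,  0.09168894, -0.59290508],
       [-0.09137206,  0.01584536,  0.99569075, -1.27486888],
       [ 0.        ,  0.        ,  0.        ,  1.        ]])}
{'clock': 0.1, 'qpos': array([ 1.01819415e+00,  2.59278866e-01,  1.53593187e+00, -1.25789908e-05,
        1.34798660e+00, -2.02800918e-01]), 'joint_vel': array([ 1.01438038e-03, -3.21840266e-06, -2.69495106e-03, -1.30268163e-03,
       -8.36953808e-04, -6.90543559e-04]), 'joint_efforts': array([ 2.02637028e-03, -4.38212085e+01, -2.84645122e+01,  7.21362932e-02,
        3.60694947e-02, -7.25732639e-05]), 'position': array([0.18822278, 0.51629164, 0.21791289]), 'tcp_rot': array([-3.14001838e+00, -3.11193868e-04,  2.79179394e+00]), 'wrist_force': array([-0.42179194,  0.86747176, -0.69892242]), 'moment': array([-0.01906447,  0.03482594, -0.02586642]), 'gripper_force': 0.0, 'grip_width': 0.09311414178573019}
```

View pics/scene0.png

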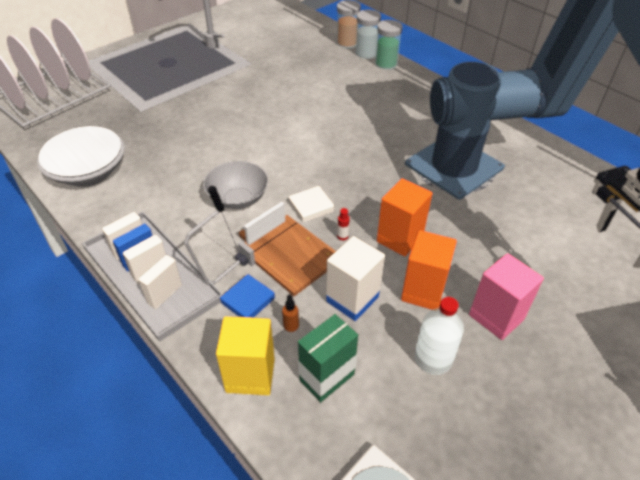

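View pics/top0.png

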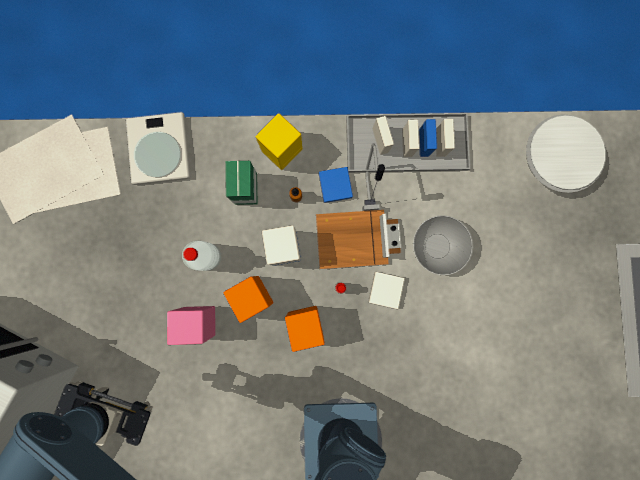

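The scene picture shows these loaf-like things:
- White block with a blue foot at (355,275)
- Orange blocks at (405,215) and (430,268)
- Pink block at (505,295)
- Yellow block at (246,355)
- Green carton at (328,358)

Only the white one with the blue foot fits the description. In the top view it is at (281,246), with the bed at u 317–390. I'll confirm this with an enlarged crop.

Run:
```python
from h import *
import pickle
t=pickle.load(open("top0.pkl","rb"));s=pickle.load(open("scene0.pkl","rb"))
a=cv2.resize(t["img"][185:295,255:415],None,fx=5,fy=5,interpolation=cv2.INTER_CUBIC)
cv2.imwrite("pics/c1.png",a)
b=cv2.resize(s["img"][200:330,230:400],None,fx=4.5,fy=4.5,interpolation=cv2.INTER_CUBIC);cv2.imwrite("pics/c2.png",b)
print(proj(t,[0,0,0]),proj(s,[0,0,0]),proj(t,get_obs()["position"]))
```

```text
[340.67763482 440.05757988] [453.74961539 166.24107569] [126.19069827 397.78619736]
```

View pics/c1.png

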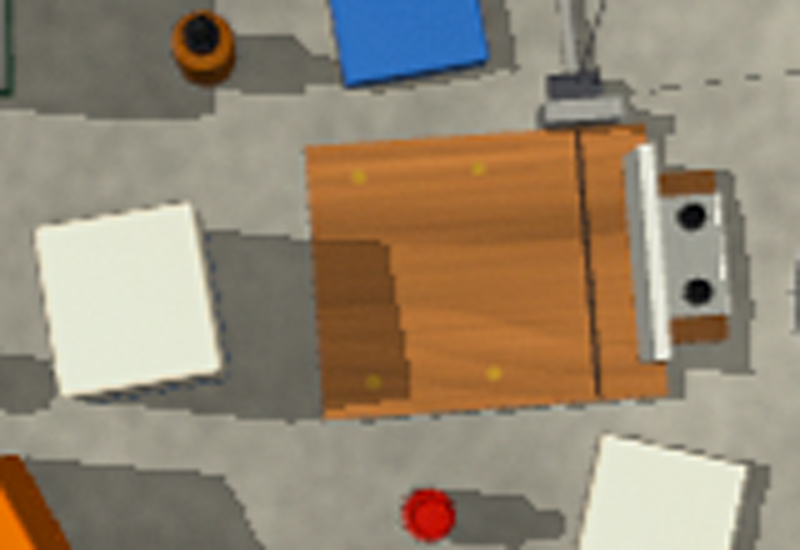

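View pics/c2.png

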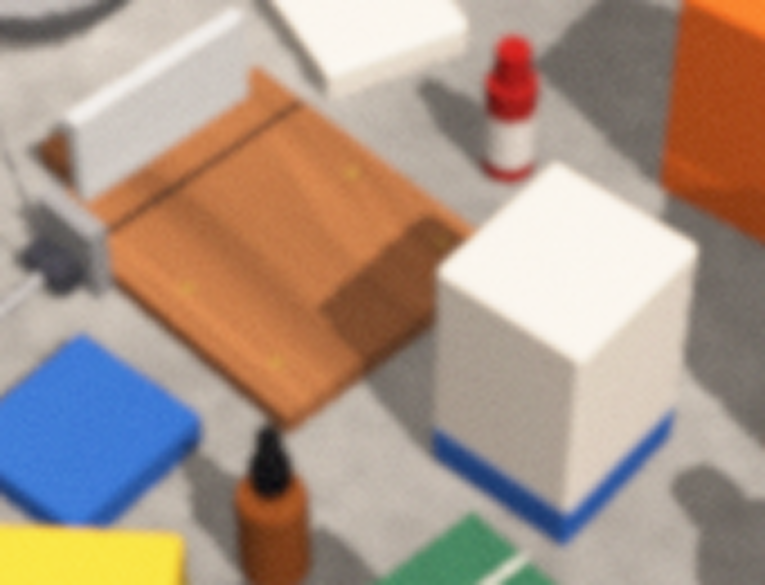

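The crops confirm the white block with the blue foot. In the top crop its top corners are at (36,228), (190,203), (221,372) and (62,396). The bed's corners are at (305,147), (323,418), (666,396) and (645,127). Next I'll fit poses to these.

```bash
cat >> h.py <<'E'
def fit(s,uv,model,z):
    "planar rigid fit of model xy points to pixels at height z -> x,y,yaw,residuals"
    P=np.array([onz(s,u,v,z)[:2] for u,v in uv]);M=np.array(model,float)
    pc,mc=P.mean(0),M.mean(0);H=(M-mc).T@(P-pc);a=np.arctan2(H[0,1]-H[1,0],H[0,0]+H[1,1])
    R=np.array([[np.cos(a),-np.sin(a)],[np.sin(a),np.cos(a)]]);t=pc-R@mc
    return t,a,(M@R.T+t-P)*1e3
E
python3 - <<'E'
from h import *
import pickle
np.set_printoptions(precision=3,suppress=True)
t=pickle.load(open("top0.pkl","rb"));s=pickle.load(open("scene0.pkl","rb"))
T=lambda L:[((u+.5)/5-.5+255,(v+.5)/5-.5+185) for u,v in L]
S=lambda L:[((u+.5)/4.5-.5+230,(v+.5)/4.5-.5+200) for u,v in L]
bt,ba,r=fit(t,T([(305,147),(323,418),(666,396),(645,127)]),[(-.1,.08),(-.1,-.08),(.1,-.08),(.1,.08)],.016)
print("cutter top",bt,ba,r)
lt,la,r=fit(t,T([(36,228),(190,203),(221,372),(62,396)]),[(-.043,.046),(.043,.046),(.043,-.046),(-.043,-.046)],.15)
print("loaf top",lt,la,r)
print("scene loaf",*fit(s,S([(440,270),(555,163),(697,245),(578,362)]),[(.043,.046),(.043,-.046),(-.043,-.046),(-.043,.046)],.15))
# scene bed: front-left corner(290,425), back right(258,68)
print([onz(s,*p,.016) for p in S([(290,425),(258,68)])],)
R=lambda a:np.array([[np.cos(a),-np.sin(a)],[np.sin(a),np.cos(a)]])
print("pred",bt+R(ba)@[-.1,.08],bt+R(ba)@[.1,-.08])
f=lt+R(la)@[.043,0];print("foot in cutter",R(ba).T@(f-bt),"dyaw",la-ba)
for n,u,v,z in[("dropper",295,191,.112),("tint",341,288,.094),("flask",190,254,.194),("carton",239,180,.15),("orange1",249,299,.15),("orange2",304,328,.15),("handle",380,172,.24)]:
    p=onz(t,u,v,z);print(n,p,"cutter",R(ba).T@(p[:2]-bt))
E
```

```text
cutter top [ 0.568 -0.046] -1.5290747054597948 [[ 0.826  0.113]
 [-1.093  0.508]
 [-1.113 -0.299]
 [ 1.379 -0.322]]
loaf top [0.548 0.153] -1.4262098831538226 [[ 0.999  2.147]
 [ 1.928 -2.485]
 [-0.588 -1.111]
 [-2.339  1.448]]
scene loaf [0.549 0.153] -1.421740945258293 [[ 2.368 -1.985]
 [-1.288 -1.531]
 [-0.656  1.755]
 [-0.424  1.761]]
[array([0.646, 0.061, 0.016]), array([ 0.495, -0.148,  0.016])]
pred [0.644 0.058] [ 0.493 -0.149]
foot in cutter [-0.156 -0.008] dyaw 0.10286482230597227
dropper [0.695 0.113 0.112] cutter [-0.153  0.133]
tint [ 0.43  -0.006  0.094] cutter [-0.045 -0.137]
flask [0.526 0.374 0.194] cutter [-0.421 -0.025]
carton [0.72  0.258 0.15 ] cutter [-0.297  0.164]
orange1 [0.409 0.234 0.15 ] cutter [-0.286 -0.147]
orange2 [0.333 0.094 0.15 ] cutter [-0.15 -0.23]
handle [ 0.715 -0.101  0.24 ] cutter [0.061 0.144]
```

```bash
cat >> h.py <<'E'
from scipy.spatial.transform import Rotation as Ro
BT=np.array([.568,-.046]);BA=-1.529
RB=Ro.from_euler('z',BA).as_matrix()
def W(x,y,z): return (RB@[x,y,0])+[BT[0],BT[1],z]
def ori(tilt,sgn):
    zt=RB@[np.sin(tilt),0,-np.cos(tilt)];yt=sgn*RB[:,1];xt=np.cross(yt,zt)
    return Ro.from_matrix(np.c_[xt,yt,zt]).as_euler('xyz')
def F(): return RB.T@np.array(get_obs()["wrist_force"])
def go(x,y,z,o,speed=.15): move_linear(list(W(x,y,z)),list(o),speed)
E
python3 - <<'E'
from h import *
np.set_printoptions(precision=3,suppress=True)
for sg in(1,-1):
  for ti in(.17,.35):
    print(sg,ti,*[inverse_kinematics(list(W(*p)),list(ori(ti,sg))) for p in[(-.275,0,.35),(-.275,0,.085),(-.19,0,.085),(-.05,0,.13),(-.19,0,.06),(-.07,0,.06)]],sep="\n")
E
```

```text
1
0.17
[ 0.305  0.355  1.102 -0.166  1.728  0.241]
[ 0.305  0.508  1.52  -0.179  1.164  0.339]
[ 0.166  0.459  1.603 -0.189  1.107  0.211]
[-0.08   0.368  1.624 -0.186  1.136 -0.044]
[ 0.166  0.488  1.627 -0.194  1.056  0.223]
[-0.044  0.45   1.693 -0.203  0.993  0.024]
1
0.35
[ 0.402  0.416  1.051 -0.335  1.79   0.305]
[ 0.402  0.573  1.452 -0.344  1.262  0.489]
[ 0.272  0.513  1.56  -0.37   1.177  0.392]
[ 0.033  0.399  1.622 -0.386  1.147  0.157]
[ 0.272  0.542  1.581 -0.378  1.13   0.412]
[ 0.069  0.488  1.68  -0.413  1.023  0.253]
-1
0.17
[ 0.305  0.355  1.102 -0.166  1.728 -2.901]
[ 0.305  0.508  1.52  -0.179  1.164 -2.803]
[ 0.166  0.459  1.603 -0.189  1.107 -2.93 ]
[-0.08   0.368  1.624 -0.186  1.136  3.097]
[ 0.166  0.488  1.627 -0.194  1.056 -2.919]
None
-1
0.35
[ 0.402  0.416  1.051 -0.335  1.79  -2.836]
[ 0.402  0.573  1.452 -0.344  1.262 -2.652]
[ 0.272  0.513  1.56  -0.37   1.177 -2.75 ]
[ 0.033  0.399  1.622 -0.386  1.147 -2.985]
[ 0.272  0.542  1.581 -0.378  1.13  -2.73 ]
[ 0.069  0.488  1.68  -0.413  1.023 -2.889]
```

Run:
```python
from h import *
import pickle
np.set_printoptions(precision=3,suppress=True)
o=ori(.17,1)
p=get_obs()["position"]
move_linear([p[0],p[1],.35],None,.2)
gripper_to(.04)
move_to(list(W(-.275,-.003,.35)),list(o))
go(-.275,-.003,.085,o,.15)
print("F0",F(),get_obs()["clock"])
for x in np.arange(-.27,-.186,.005):
    go(x,-.003,.085,o,.04); f=F(); print(round(x,3),f)
    if f[0]<-9: break
s=cam("top");cv2.imwrite("pics/t1.png",cv2.resize(s["img"][185:295,225:385],None,fx=5,fy=5,interpolation=cv2.INTER_CUBIC));pickle.dump(s,open("top1.pkl","wb"))
print(get_obs()["clock"])
```

```text
F0 [-0.68  -0.85   0.544] 5.5
-0.27 [0.46  0.    0.752]
-0.265 [-0.98  -0.141 -0.638]
-0.26 [ 0.698 -0.504  0.19 ]
-0.255 [-0.412  0.068  0.489]
-0.25 [-1.439  0.901  0.012]
-0.245 [-0.055  0.337 -0.255]
-0.24 [-0.352  0.231  0.181]
-0.235 [ 0.779 -0.211 -1.582]
-0.23 [ 0.108 -0.022 -0.347]
-0.225 [0.091 0.119 1.045]
-0.22 [-0.82   0.783 -0.286]
-0.215 [-0.423 -0.294  0.01 ]
-0.21 [ 0.323 -0.312  0.126]
-0.205 [ 0.048 -0.034 -0.189]
-0.2 [ 0.387 -0.435  0.275]
-0.195 [-2.034 -0.231 -0.318]
-0.19 [-8.068 -1.015  2.602]
10.225
```

View pics/t1.png

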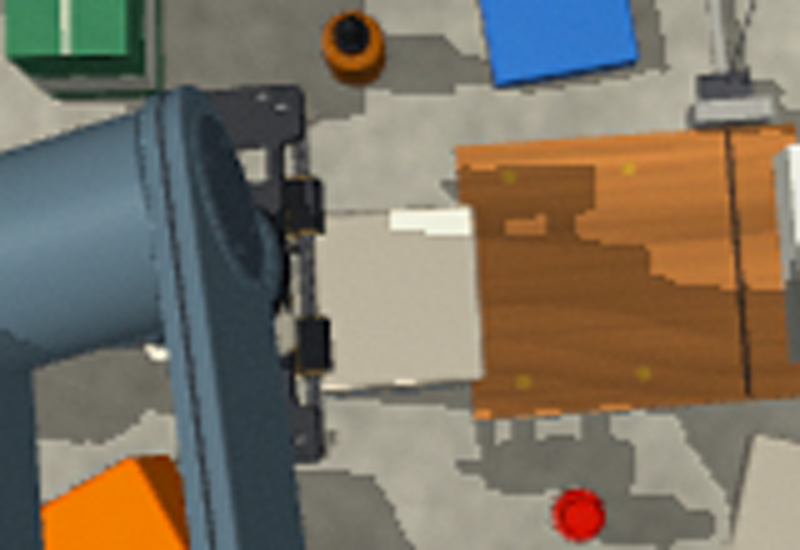

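The block is butted: the force jumped to 8 N at the expected x, and the picture shows its front edge on the bed edge, square and about 10 mm to −y. Now I'll tip it.

Run:
```python
from h import *
import pickle
np.set_printoptions(precision=3,suppress=True)
o=ori(.17,1)
go(-.21,-.003,.085,o,.06); hold(.3)
go(-.21,-.01,.13,o,.1)
for x in np.arange(-.20,-.084,.01):
    go(x,-.01,.13+.1*min(.1,max(0,x+.19)),o,.05); print(round(x,3),F())
hold(.6)
go(-.10,-.01,.22,o,.15)
go(-.26,-.01,.22,o,.2)
print(get_obs()["clock"])
for n,c in(("top",(185,295,225,385)),("scene",(180,310,230,400))):
    s=cam(n);pickle.dump(s,open(n+"2.pkl","wb"));cv2.imwrite(f"pics/{n}2.png",cv2.resize(s["img"][c[0]:c[1],c[2]:c[3]],None,fx=4.5,fy=4.5,interpolation=cv2.INTER_CUBIC))
```

```text
-0.2 [-0.693 -0.472 -0.538]
-0.19 [-3.47   0.665  0.266]
-0.18 [-4.213 -0.192  1.89 ]
-0.17 [-2.612 -0.231  1.048]
-0.16 [-2.018  0.757  1.411]
-0.15 [-0.075  0.409 -0.132]
-0.14 [ 0.497 -0.937  0.285]
-0.13 [0.349 0.213 0.612]
-0.12 [-0.663 -0.193 -0.621]
-0.11 [-0.384  0.048 -0.039]
-0.1 [0.273 0.865 0.195]
-0.09 [-0.359  0.366 -0.061]
18.05
```

View pics/top2.png

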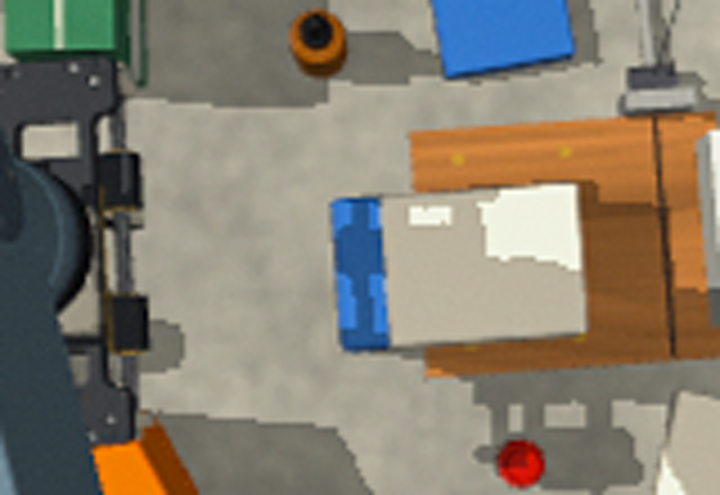

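View pics/scene2.png

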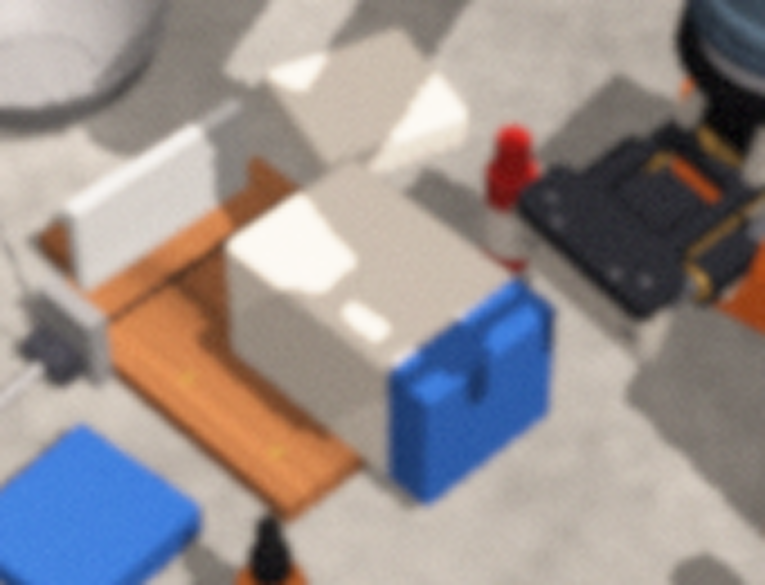

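The block lies flat on the bed with its top towards the stop. In the crop its upper face has corners (330,199), (578,183), (587,332) and (342,351). I'll compute its pose and push it to the stop.

Run:
```python
from h import *
import pickle
np.set_printoptions(precision=3,suppress=True)
s=pickle.load(open("top2.pkl","rb"))
T=[((u+.5)/4.5-.5+225,(v+.5)/4.5-.5+185) for u,v in[(330,199),(578,183),(587,332),(342,351)]]
t,a,r=fit(s,T,[(0,.046),(.15,.046),(.15,-.046),(0,-.046)],.102)
f=RB[:2,:2].T@(t-BT);e=f+.15*np.array([np.cos(a-BA),np.sin(a-BA)]);print("foot",f,"top",e,"dyaw",a-BA,r)
assert abs(f[1])<.03 and -.18<f[0]<-.12
o=ori(.17,1);y=f[1]
go(-.21,y,.15,o,.15);go(-.21,y,.06,o,.12);print("F0",F())
xs=list(np.arange(-.17,-.086,.01))+list(np.arange(-.084,-.058,.002))
for x in xs:
    go(x,y,.06,o,.04);k=F();print(round(x,3),k)
    if x>-.085 and k[0]<-6.5: break
s=cam("top");pickle.dump(s,open("top3.pkl","wb"))
cv2.imwrite("pics/t3.png",cv2.resize(s["img"][185:295,255:415],None,fx=5,fy=5,interpolation=cv2.INTER_CUBIC));print(get_obs()["clock"])
```

```text
foot [-0.151 -0.015] top [-0.001 -0.014] dyaw 0.007056163112010072 [[ 0.115 -0.072]
 [ 0.802  0.355]
 [-0.901 -1.308]
 [-0.016  1.025]]
F0 [-0.669  0.517 -0.554]
-0.17 [ 0.193 -0.126  0.117]
-0.16 [-0.054  0.093  0.579]
-0.15 [-1.046 -0.335  0.116]
-0.14 [-0.679 -1.099  0.012]
-0.13 [-0.031  0.131  0.02 ]
-0.12 [ 0.088  0.818 -1.096]
-0.11 [-0.13  -0.724  0.199]
-0.1 [0.402 0.382 0.35 ]
-0.09 [-0.651 -0.564 -0.228]
-0.084 [0.656 0.425 0.331]
-0.082 [-1.101 -0.183  0.46 ]
-0.08 [-1.119 -0.533 -0.137]
-0.078 [-1.328 -0.057  0.162]
-0.076 [-1.412  0.439  0.538]
-0.074 [-2.329 -0.476  0.703]
-0.072 [-9.217 -1.103  2.079]
25.975
```

View pics/t3.png

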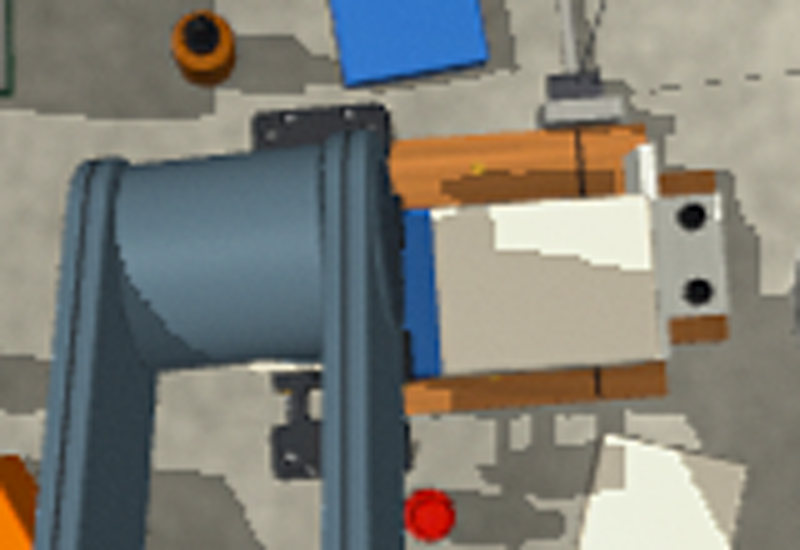

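The top is against the stop: the force rose to 9 N at the expected x, and the picture shows it square to the plate. I'll retreat, check and hand in.

Run:
```python
from h import *
o=ori(.17,1)
go(-.15,-.015,.06,o,.08);go(-.17,-.015,.2,o,.15);go(-.26,-.015,.25,o,.15);hold(.3)
s=cam("top");cv2.imwrite("pics/t4.png",cv2.resize(s["img"][185:295,255:415],None,fx=5,fy=5,interpolation=cv2.INTER_CUBIC))
import pickle;pickle.dump(s,open("top4.pkl","wb"));print(get_obs()["clock"])
```

```text
29.375
```

View pics/t4.png

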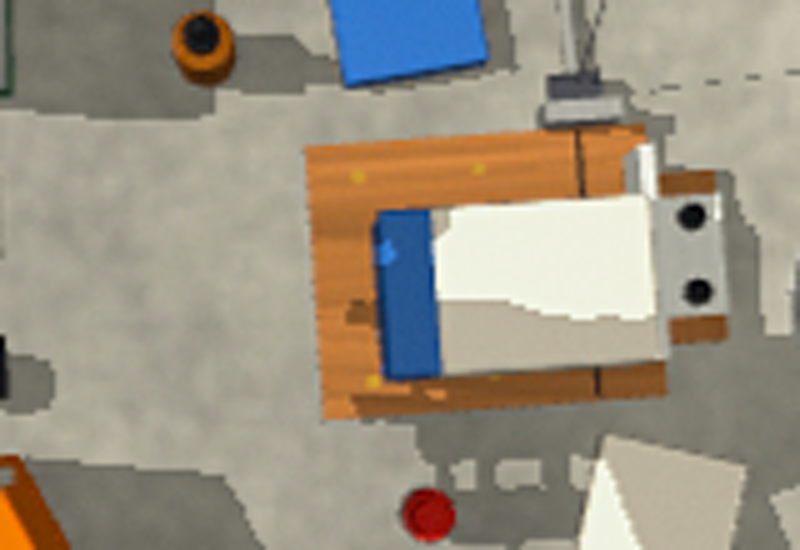

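The upper face's corners are now (376,211), (648,194), (668,357) and (385,380). The dropper, tint and bars haven't moved from the first picture.

Run:
```python
from h import *
import pickle
s=pickle.load(open("top4.pkl","rb"))
T=[((u+.5)/5-.5+255,(v+.5)/5-.5+185) for u,v in[(376,211),(648,194),(668,357),(385,380)]]
t,a,r=fit(s,T,[(0,.046),(.15,.046),(.15,-.046),(0,-.046)],.102)
f=RB[:2,:2].T@(t-BT);e=f+.15*np.array([np.cos(a-BA),np.sin(a-BA)]);print(f,e,a-BA,r)
if abs(f[1])<.026 and abs(e[1])<.026 and abs(e[0]-.085)<.005 and abs(a-BA)<.06: print(job_done())
```

```text
[-0.06477621 -0.01502488] [ 0.08521499 -0.01340006] 0.010832343128816868 [[-0.12099103  0.35734965]
 [ 1.50047729 -0.72345805]
 [-1.30830025  2.18402848]
 [-0.07118601 -1.81792007]]
the job is handed in; nothing more can be done
None
```

The job is handed in after about 29 s: the block lies on the bed with its top against the stop (measured 0.2 mm from the face, 0.011 rad off square, about 15 mm off the middle line), nothing else seen to move, and the gripper clear; no verdict was returned.

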